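# Square up the drawer box corner

## Robot

A 6-joint arm with a two-finger parallel gripper is mounted at the origin on a cart in front of the work surface, level with it; the furniture and walls round the work are solid. World frame = base frame: x ahead of the robot, y to its left, z up, the work surface at z = 0. Lengths are in m, angles in rad, forces in N, time in s.
With the tool pointing down it reaches from about 0.225 to 0.875 m from the base axis. Payload 3.4 kg.
Tool frame: the origin (TCP) lies at the very end of the fingers, on their centre line; the grasp point (between the pads) lies 19 mm behind it (grip_depth is the distance from the TCP to the grasp point, in m); x points along the fingers, z is the direction in which the jaws open and shut, and the axes are right-handed (so a half turn about x gives the same grasp; the last joint's range is limited). The gripper opens to 85 mm and grips with 20 to 120 N. Pads are 22 mm wide; open, the fingers measure 114 mm over their backs; the gripper's body (76 mm by 85 mm) begins 54 mm behind the grasp point. The pads swing forward as they close: fully open they stand 13 mm farther back than shut.
Start: joints at [1.18, 0.276, 1.505, -0, 1.361, -0.121], TCP at [0.153, 0.554, 0.231] pointing down, gripper open.
Joint ranges: [-2.89, 2.89], [-0.75, 2.08], [0.22, 2.7], [-1.18, 4.32], [0.11, 2.71], [-2.7, 2.7]. Speed limits (rad/s): [2.57, 2.57, 3.14, 3.14, 3.14, 3.14].

## Interface

Orientations are given as a unit quaternion [w, x, y, z].
In Python, from rig import get_state, get_image, sign_off, grip_depth gives the robot as it stands. The module is installed in compiled form; this text tells all that it offers.
- The arm moves only by the tool arm_command, never from a script. Its argument "series" is a list of rows, each an object with "dp": the shift along the tool's x, y, z scaled (see below), a list of three; "angular": the turn, a rotation vector about the tool's x, y, z scaled (see below), a list of three; "gripper": the finger opening in mm, from 0 to 85.4. A call has exactly 8 rows; each row shifts and turns the pose as measured when the row begins, along the tool's axes as they then stand; what a row does not reach is not made up. The controller multiplies each number of a shift by 0.12 m and each number of a turn by 90 degrees. A row lasts 1/8 s, in which the tool goes at most 62.5 mm and 10.7 degrees, less where a joint would pass 70% of its speed; a pose out of reach is approached as far as the arm can. A call with a number of a shift or a turn outside -1 to 1 is refused whole. A call with a gripper value outside its range is refused whole. The fingers move at their own pace and stop on an object; "grip_force" is the grip in N (left out, the last holds). Time passes only in rows, so rows that do not move let the fingers close, or fill a call up. It gives the time, the measured TCP pose, the force and the opening at its end, in the units of the state.
- get_state(): the state, without advancing time (a new reading comes with each control period).
- get_image(name): name is "scene" or "top"; returns a dict with "image" (480x640x3 uint8, blue, green, red), "depth" (480x640 float32, m along the optical axis (not along the pixel's ray), 0 where there is no reading), "mtx" (3x3 intrinsics, pixels), "view" (4x4, takes a point from world to camera coordinates). Camera axes: x right, y up, looking along -z (the intrinsics and any distortion apply to the point x, -y, -z); pixel columns grow to the right and rows downward; lengths in m; the calibration is good to about 2 mm. A picture is of the moment at which its call begins.
- sign_off(): hands the job in, once; it reports no verdict.
The state is a dict: "clock": time; "qpos": joint angles; "qd": joint speeds; "effort": joint torques, N m; "position": TCP position; "ee_rot": TCP orientation; "contact_force": force on the tool from outside, world axes, zero at the start; "moment": the same for the moment, N m; "width": finger opening in m.
Only numpy, scipy, OpenCV 4.12 (cv2) and the standard library are available. Lean on these libraries where they do the work, as an engineer would, in place of code of your own. Each camera call takes 0.05 s, during which the arm holds its last target. There are 200 camera calls.

## Task

The drawer box being glued up on the plywood board has racked out of square at its far left corner. Take the metal corner square by its red bar, bring it slowly into that corner and press it gently but firmly (about 12 N each way) against the drawer front and the left end until both legs lie flush without a gap; keep it pressed for a second, then lift it out and lay it flat on the bare worktop beside the board. Move the wood with nothing but the square, never load a side with more than 22 N, and leave the glue bottle, the tape and the mug where they are.

Things in the scene. Friction and masses are not known exactly. Their poses are not given: they have to be found in the camera images.
- board: Fixed plywood board, 270 x 370 x 12 mm. Origin: centre of its underside, on the worktop; x points to its far edge, y to its left, z up. On it stands a drawer box without a bottom, set by hand. Inner faces when square, nominally: drawer front (far side) x = +95, near side x = -105, left end y = +138, right end y = -138 mm. Sides 50 mm high, 12 mm thick; the front 56 mm high.
- back_side: Mounting of the drawer front: four screws on the board through slotted brackets. Origin at board (95, 0, 12) mm, axes as the board's. The front itself (322 x 16 x 56 mm, rigid once set, parallel to the board's y axis) sits in the slots: its inner face is anywhere within 5 mm of x = 0 here, to be found by touch. Struck faster than about 10 mm/s it takes 15 N and more.
- corner (a point): Nominal inner corner of drawer front and left end, fixed to the board at (95, 138, 12) mm. The true corner lies up to 5 mm from it along x and up to 5 mm along y (the ends and near side together may stand that far left or right). The left end turns about its upright line.
- left_end (a joint): Angle of the left end about the corner, rad: 0 = exactly square; positive = its near end leans inwards, to the right (corner too sharp; 0.06 to 0.12 at the start). Stiff with setting glue: it turns only under a steady moment of about 0.6 N m (about 4 N at 150 mm from the corner) and stays where left. The right end turns with it, the near side shifts along.
- square_grip (a point): Mid-point of the corner square's red bar, 17 mm above the square's underside. Aluminium, 0.2 to 0.35 kg. Two legs 150 long, 20 wide, 18 mm high at 90 degrees: outer faces at x = +60 and y = +60 mm here, running back to y = -90 and x = -90 mm; heel clipped 16 mm. Bar 12 thick, 34 high, 135 mm long; its flat faces look along (1, 1), to the heel, and (-1, -1).
- square: The same corner square; origin on its underside below the bar's middle, axes as square_grip. Home in the corner its axes are parallel to the board's and its origin is at (35, 78, 12) mm in the board's frame, give or take 5 mm each way. Its smooth legs slide on the wood with a friction coefficient of about 0.3.
- glue: White glue bottle with orange nozzle, 52 mm across, 148 mm high; bystander. Origin: centre of its underside.
- tape: Roll of masking tape, 100 mm across, 25 mm high, lying flat; bystander. Origin: centre of its underside.
- mug: Striped mug, 86 x 120 x 101 mm with its handle; bystander. Origin: centre of its underside.
- blender: Fixed jug blender, about 220 x 210 mm and 413 mm high, between the board and the square's place but farther from the robot: carry the square round it on the near side. Origin: centre of its underside.

How it is judged:
On the way:
1. the square is pressed into the far left corner, flush against the drawer front and the left end at once (over 5 N on each, square and corner true within 0.012 rad), for 0.5 s (contact force between square and back_side above 5 N and contact force between square and left_end above 5 N and angle between the y axis of square_grip and the y axis of board, either way round below 0.012 rad and value of joint left_end between -0.012 and 0.012 rad and horizontal distance between square_grip and corner below 0.095 m), for 0.5 s.
At the end, for the whole second after the job is handed in: The corner is square within 0.012 rad (0.7 degrees) and the square lies flat on the bare worktop, off the board and not touching it (value of joint left_end between -0.012 and 0.012 rad and height (world z) of square_grip between 0.012 and 0.021 m and angle between square_grip's own z axis and vertical below 0.05 rad and contact force between square and board below 0.05 N).
It fails at once if the square is pressed with more than 22 N against the drawer front (contact force between square and back_side above 22 N).
It fails at once if the square is pressed with more than 22 N against the left end (contact force between square and left_end above 22 N).
It fails at once if the corner is forced open beyond square by more than 0.03 rad (value of joint left_end below -0.03 rad).
It fails at once if the robot itself pushes on the box (contact force between any of the fingers, the arm and board above 2 N).
It fails at once if the glue bottle, the tape or the mug is moved (distance of any of glue, tape, mug from where it was at the start of the episode above 0.02 m).
It also fails if it takes over 72 s, if anything falls off the work surface, if the arm or the gripper's body presses on something with over 40 N, if the wrist force passes 120 N, or if a joint passes its speed limit or range.

## Working session

There is one attempt and no reset: what is moved stays moved. The work goes in short steps, Python scripts to look and compute and a tool call to move; the robot and the scene stay as the last step left them, time stands still between calls to the robot, and variables do not carry over. Pictures are saved under pics/ and viewed, about 8 in all and at most 12, crops included, and the job is handed in when it is done.

Besides the shell and the picture viewer there is one more tool, called after "Emit:" by a JSON object that holds its "op" and its "data". arm_command: Moves the arm, as the interface text tells. Its arguments: {"type":"object","properties":{"series":{"type":"array","items":{"type":"object","properties":{"dp":{"type":"array","items":{"type":"number"}},"angular":{"type":"array","items":{"type":"number"}},"gripper":{"type":"number"}}}},"grip_force":{"type":"number"}},"required":["series"]}

```bash
mkdir -p pics; python3 - <<'E'
from rig import *
import cv2,numpy as np
s=get_state();print(s, grip_depth)
for n in ("top","scene"):
    d=get_image(n);cv2.imwrite(f"pics/{n}1.png",d["image"]);np.savez(f"{n}1.npz",**d)
    print(n,d["mtx"].round(1).tolist(),d["view"].round(3).tolist())
E
```

```text
{'clock': 0.0, 'qpos': array([ 1.18001047e+00,  2.76610790e-01,  1.50613963e+00,  1.05402693e-05,
        1.36069350e+00, -1.21007776e-01]), 'qd': array([ 5.71607017e-04,  1.30075152e-03,  3.43927603e-04, -7.28377294e-05,
       -1.35711212e-03, -8.69506466e-04]), 'effort': array([-4.33596806e-04, -4.16776729e+01, -2.45804715e+01, -3.93834580e-04,
        1.10751728e-02, -3.09984239e-05]), 'position': array([0.15305094, 0.55370912, 0.23042812]), 'ee_rot': array([ 0.56213181, -0.4285446 ,  0.56326527,  0.42788969]), 'contact_force': array([-0.46174918, -0.7619318 , -0.0913958 ]), 'moment': array([-0.02034352,  0.00997441, -0.02482054]), 'width': 0.08564185879385984} 0.0187
top [[550.1, 0.0, 313.9], [0.0, 550.1, 242.4], [0.0, 0.0, 1.0]] [[0.018, -1.0, -0.002, 0.033], [0.999, 0.018, 0.047, -0.578], [-0.047, -0.003, 0.999, -1.426], [0.0, 0.0, 0.0, 1.0]]
scene [[465.5, 0.0, 323.6], [0.0, 465.5, 243.3], [0.0, 0.0, 1.0]] [[0.751, -0.66, 0.01, -0.427], [0.474, 0.55, 0.688, -0.335], [-0.46, -0.512, 0.726, -0.917], [0.0, 0.0, 0.0, 1.0]]
```

View pics/top1.png

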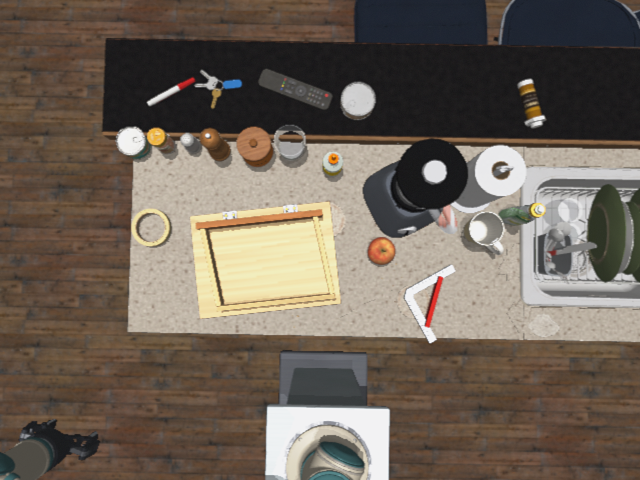

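View pics/scene1.png

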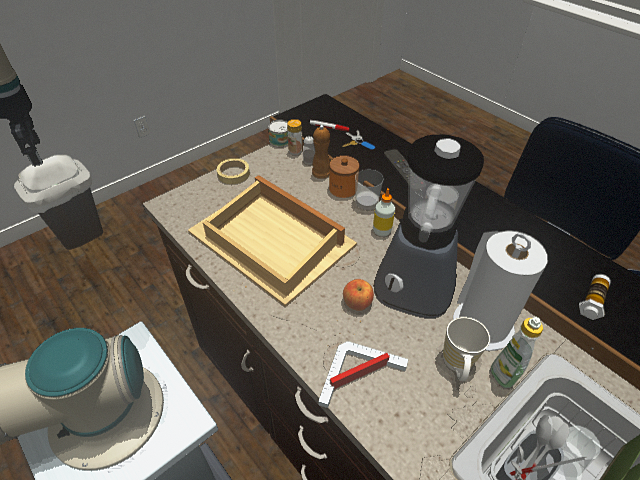

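```bash
cat > h.py <<'E'
import numpy as np,cv2
from scipy.spatial.transform import Rotation as R
class Cam:
    def __init__(s,d): s.K=d["mtx"];s.V=d["view"];s.im=d["image"];s.d=d["depth"]
    def ray(s,px,z):
        px=np.atleast_2d(px).astype(float)
        c=np.c_[(px[:,0]-s.K[0,2])/s.K[0,0],-(px[:,1]-s.K[1,2])/s.K[1,1],-np.ones(len(px))]
        w=c@s.V[:3,:3]; o=-s.V[:3,:3].T@s.V[:3,3]
        return o+w*((z-o[2])/w[:,2])[:,None]
    def proj(s,p):
        c=np.atleast_2d(p)@s.V[:3,:3].T+s.V[:3,3]
        return np.c_[s.K[0,0]*c[:,0]/-c[:,2]+s.K[0,2],-s.K[1,1]*c[:,1]/-c[:,2]+s.K[1,2]]
    def cloud(s):
        v,u=np.indices(s.d.shape);z=s.d
        c=np.stack([(u-s.K[0,2])/s.K[0,0]*z,-(v-s.K[1,2])/s.K[1,1]*z,-z],-1)
        return (c-s.V[:3,3])@s.V[:3,:3]
E
cat > m.py <<'E'
from h import *
c=Cam(np.load("top1.npz"));P=c.cloud()
hsv=cv2.cvtColor(c.im,cv2.COLOR_BGR2HSV)
red=((hsv[...,0]<6)|(hsv[...,0]>174))&(hsv[...,1]>190)&(hsv[...,2]>110)
red[:255]=0;red[335:]=0;red[:,:400]=0
p=c.ray(np.argwhere(red)[:,::-1],0.034)
r=cv2.minAreaRect(p[:,:2].astype(np.float32));print("bar",red.sum(),r, "depth z",np.median(P[red][:,2]))
vx=cv2.fitLine(p[:,:2].astype(np.float32),2,0,.01,.01).ravel();print("bar line",vx,np.degrees(np.arctan2(vx[1],vx[0])))
# scene check
c2=Cam(np.load("scene1.npz"));h2=cv2.cvtColor(c2.im,cv2.COLOR_BGR2HSV)
r2=((h2[...,0]<6)|(h2[...,0]>174))&(h2[...,1]>190)&(h2[...,2]>90)
r2[:345]=0;r2[390:]=0;r2[:,:320]=0;r2[:,400:]=0
q=c2.ray(np.argwhere(r2)[:,::-1],0.026);print("scene bar",r2.sum(),q.mean(0))
sq=(hsv[...,1]<25)&(hsv[...,2]>200);sq[:255]=0;sq[348:]=0;sq[:,:398]=0;sq[:,465:]=0
p=c.ray(np.argwhere(sq)[:,::-1],.018);print("legs",sq.sum(),cv2.boxPoints(cv2.minAreaRect(p[:,:2].astype(np.float32))))
# board by colour, top plane
roi=np.zeros(hsv.shape[:2],bool);roi[190:325,180:350]=1
b=(hsv[...,1]>80)&(hsv[...,0]>8)&(hsv[...,0]<32)&roi
b=cv2.morphologyEx(b.astype(np.uint8),cv2.MORPH_CLOSE,np.ones((5,5)))
b=cv2.morphologyEx(b,cv2.MORPH_OPEN,np.ones((5,5)))
k=max(cv2.findContours(b,0,1)[0],key=cv2.contourArea)[:,0]
r=cv2.minAreaRect(c.ray(k,.012)[:,:2].astype(np.float32));print("board",r,k.min(0),k.max(0))
im=cv2.resize(c.im[185:335,180:480],None,fx=2.6,fy=2.6,interpolation=cv2.INTER_CUBIC);cv2.imwrite("pics/crop1.png",im)
E
python3 m.py
```

```text
bar 196 ((0.43078431487083435, -0.2652648687362671), (0.010259009897708893, 0.1292077600955963), 74.9359359741211) depth z 0.03437002671153533
bar line [ 0.96605724 -0.25832817  0.43058708 -0.26542452] -14.970884
scene bar 269 [ 0.43368774 -0.26303048  0.026     ]
legs 796 [[ 0.32117867 -0.27077195]
 [ 0.52144986 -0.32810187]
 [ 0.55097586 -0.2249583 ]
 [ 0.35070467 -0.16762838]]
board ((0.5227963328361511, 0.16602100431919098), (0.2596760094165802, 0.35171133279800415), 8.630250930786133) [195 207] [339 315]
```

View pics/crop1.png

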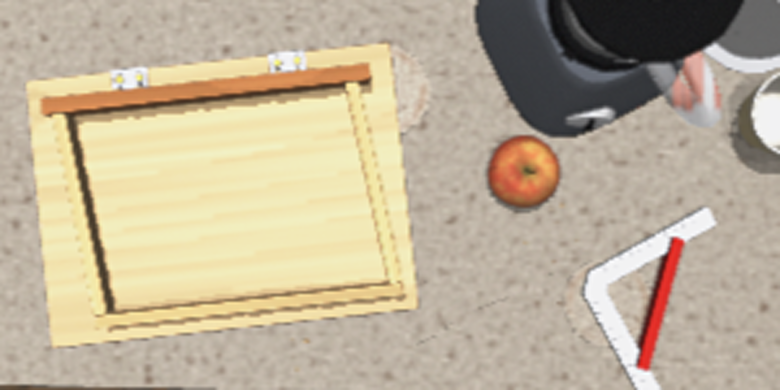

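```bash
cat > m2.py <<'E'
from h import *
c=Cam(np.load("top1.npz"))
L=cv2.cvtColor(c.im,cv2.COLOR_BGR2LAB)[...,2].astype(float); L=cv2.GaussianBlur(L,(0,0),.7)
S=lambda x,y:np.array([180+(x+.5)/2.6-.5,185+(y+.5)/2.6-.5])
def edge(a,b,z,img=L,w=4,sign=None):
    a,b=S(*a),S(*b);t=(b-a)/np.linalg.norm(b-a);n=np.array([-t[1],t[0]]);pts=[]
    o=np.arange(-w,w+.01,.1)
    for f in np.linspace(.06,.94,60):
        q=a+(b-a)*f+o[:,None]*n
        v=cv2.remap(img.astype(np.float32),q[:,0].astype(np.float32)[None],q[:,1].astype(np.float32)[None],1)[0]
        g=np.gradient(v); g=abs(g) if sign is None else g*sign
        pts.append(q[g.argmax()])
    p=c.ray(np.array(pts),z)[:,:2].astype(np.float32)
    l=cv2.fitLine(p,cv2.DIST_HUBER,0,.001,.001).ravel()
    res=abs((p-l[2:])@np.array([-l[1],l[0]]))
    return l,np.median(res)*1000
def X(l,m): 
    s=np.linalg.solve(np.c_[l[:2],-m[:2]],m[2:]-l[2:]);return l[2:]+s[0]*l[:2]
C=[(28,82),(388,44),(416,307),(53,347)]
ls=[]
for i in range(4):
    l,r=edge(C[i],C[(i+1)%4],.012);ls.append(l);print("board edge",i,np.degrees(np.arctan2(l[1],l[0]))%180,r)
K=np.array([X(ls[i-1],ls[i]) for i in range(4)]);print(K,[np.linalg.norm(K[i]-K[i-1]) for i in range(4)])
ctr=K.mean(0);th=[np.degrees(np.arctan2(l[1],l[0]))%180 for l in ls]
yaw=np.average([th[0]-90,th[2]-90,th[1]-0,th[3]-0],weights=[37,37,27,27]);print("ctr",ctr,"yaw",yaw)
y=np.radians(yaw);Rb=np.array([[np.cos(y),-np.sin(y)],[np.sin(y),np.cos(y)]])
g=cv2.cvtColor(c.im,cv2.COLOR_BGR2GRAY).astype(float)
def show(n,l):
    q=(l[2:]-ctr)@Rb;d=l[:2]@Rb;print(n,"pt",q*1000,"angle",np.degrees(np.arctan2(d[1],d[0]))%180)
l,r=edge((44,116),(370,79),.068);show("front inner top(x=95)",l);print(r)
l,r=edge((42,99),(370,64),.068);show("front outer top",l);print(r)
for nm,a,b in (("left outer",(54,116),(94,314)),("left inner",(67,116),(105,312)),("near inner",(108,316),(385,285)),("right inner",(348,85),(388,282))):
    l,r=edge(a,b,.062,g,2.);show(nm,l);print(r)
hc=(np.array([95,138])/1000)@Rb.T+ctr;hm=(np.array([35,78])/1000)@Rb.T+ctr;print("corner",hc,"home",hm)
E
python3 m2.py
```

```text
board edge 0 97.35378 0.85139555
board edge 1 7.1284256 0.51563734
board edge 2 97.237434 0.41019347
board edge 3 7.131936 0.5040136
[[ 0.6405884   0.37197664]
 [ 0.68801016  0.00452862]
 [ 0.42037678 -0.02894172]
 [ 0.37370363  0.33858335]] [np.float32(0.26896578), np.float32(0.37049544), np.float32(0.26971817), np.float32(0.3704768)]
ctr [0.53066975 0.17153671] yaw 7.22581871598959
front inner top(x=95) pt [ 94.55581698 -21.45937449] angle 90.00872884346803
0.43353742
front outer top pt [109.59024327   1.64961797] angle 89.97875766712905
0.53759336
left outer pt [-11.98222562 142.19506667] angle 6.58446052176193
0.7981248
left inner pt [ -2.93273846 127.92866455] angle 6.197075936916757
0.29966363
near inner pt [-105.71086442  -16.62975079] angle 90.00144816229584
0.5002338
right inner pt [ -13.66299257 -145.01906817] angle 6.291807069264895
0.4765331
corner [0.60755759 0.32038986] home [0.55558092 0.25331956]
```

```bash
cat > p.py <<'E'
import sys
from h import *
from rig import get_state
def st():
    s=get_state();Q=s["ee_rot"];M=R.from_quat(Q[[1,2,3,0]]).as_matrix();return s,M
def delta(x,y,z,psi=None):
    s,M=st();cur=np.degrees(np.arctan2(M[1,2],M[0,2]))
    d=M.T@(np.array([x,y,z])-s["position"])
    out=[f"t={s['clock']:.2f} pos",s["position"].round(4),"yaw %.2f"%cur,"tilt",M[:,0].round(4),"q",s["qpos"].round(2),"w %.4f"%s["width"],"F",s["contact_force"].round(2),"M",s["moment"].round(3)]
    print(*out);print("total dp units",(d/.12).round(4))
    if psi is not None:
        Z=np.array([np.cos(np.radians(psi)),np.sin(np.radians(psi)),0]);X=np.array([0,0,-1.]);T=np.c_[X,np.cross(Z,X),Z]
        rv=R.from_matrix(M.T@T).as_rotvec();print("total ang units",(rv/(np.pi/2)).round(4))
        print("shift after turning",(T.T@(np.array([x,y,z])-s["position"])/.12).round(4))
if __name__=="__main__": delta(*map(float,sys.argv[1:]))
E
python3 p.py 0.431 -0.265 0.15 75; python3 p.py 0.431 -0.265 0.15 -105
```

```text
t=0.10 pos [0.1531 0.5538 0.2305] yaw 74.55 tilt [-6.0e-04 -1.5e-03 -1.0e+00] q [ 1.18  0.28  1.51  0.    1.36 -0.12] w 0.0854 F [ 0.66  0.06 -0.23] M [-0.002 -0.039  0.012]
total dp units [ 0.6799 -4.0507 -5.9583]
total ang units [-0.005  -0.001  -0.0001]
shift after turning [ 0.6712 -4.0033 -5.9912]
t=0.10 pos [0.1531 0.5538 0.2305] yaw 74.55 tilt [-6.0e-04 -1.5e-03 -1.0e+00] q [ 1.18  0.28  1.51  0.    1.36 -0.12] w 0.0854 F [ 0.66  0.06 -0.23] M [-0.002 -0.039  0.012]
total dp units [ 0.6799 -4.0507 -5.9583]
total ang units [ 1.995e+00 -2.000e-04  1.600e-03]
shift after turning [0.6712 4.0033 5.9912]
```

Emit:
{"op": "arm_command", "data": {"series": [{"dp":[0,-0.25,-0.37],"angular":[0,0,0],"gripper":60},{"dp":[0,-0.25,-0.37],"angular":[0,0,0],"gripper":60},{"dp":[0,-0.25,-0.37],"angular":[0,0,0],"gripper":60},{"dp":[0,-0.25,-0.37],"angular":[0,0,0],"gripper":60},{"dp":[0,-0.25,-0.37],"angular":[0,0,0],"gripper":60},{"dp":[0,-0.25,-0.37],"angular":[0,0,0],"gripper":60},{"dp":[0,-0.25,-0.37],"angular":[0,0,0],"gripper":60},{"dp":[0,-0.25,-0.37],"angular":[0,0,0],"gripper":60}]}}

```text
clock: 1.1
position: [0.2926, 0.1386, 0.2283]
ee_rot: [0.56, -0.432, 0.561, 0.43]
contact_force: [1.0, 0.3, -0.2]
width: 0.0601
```

```bash
python3 p.py 0.431 -0.265 0.10 75
```

```text
t=1.10 pos [0.2926 0.1386 0.2283] yaw 75.11 tilt [ 7.0e-04 -4.5e-03 -1.0e+00] q [ 0.23 -0.12  1.95 -0.    1.3  -1.08] w 0.0601 F [ 0.98  0.26 -0.19] M [-0.005 -0.084 -0.002]
total dp units [ 1.0855 -1.9766 -2.9492]
total ang units [ 0.0013 -0.0027  0.0012]
shift after turning [ 1.0694 -1.9844 -2.9498]
```

Emit:
{"op": "arm_command", "data": {"series": [{"dp":[0,-0.27,-0.4],"angular":[0,0,0],"gripper":60},{"dp":[0.05,-0.27,-0.4],"angular":[0,0,0],"gripper":60},{"dp":[0.1,-0.27,-0.4],"angular":[0,0,0],"gripper":60},{"dp":[0.15,-0.27,-0.4],"angular":[0,0,0],"gripper":60},{"dp":[0.2,-0.27,-0.4],"angular":[0,0,0],"gripper":60},{"dp":[0.2,-0.27,-0.4],"angular":[0,0,0],"gripper":60},{"dp":[0.2,-0.2,-0.3],"angular":[0,0,0],"gripper":60},{"dp":[0.15,-0.1,-0.2],"angular":[0,0,0],"gripper":60}]}}

```text
clock: 2.1
position: [0.4283, -0.2699, 0.1038]
ee_rot: [0.564, -0.433, 0.56, 0.426]
contact_force: [0.3, -0.0, -0.6]
width: 0.0598
```

```bash
python3 p.py 0.431 -0.265 0.004 75
```

```text
t=2.10 pos [ 0.4283 -0.2699  0.1038] yaw 74.75 tilt [ 0.0103 -0.0048 -0.9999] q [-0.7   0.28  1.85  0.    1.   -2.01] w 0.0598 F [ 0.27 -0.04 -0.63] M [-0.023  0.019  0.015]
total dp units [ 0.8313 -0.0021  0.0467]
total ang units [-0.0028 -0.0012  0.0071]
shift after turning [ 0.8313 -0.0116  0.0451]
```

Emit:
{"op": "arm_command", "data": {"series": [{"dp":[0.2,-0.005,0.02],"angular":[-0.003,0,0.007],"gripper":50},{"dp":[0.2,0,0.02],"angular":[0,0,0],"gripper":50},{"dp":[0.2,0,0],"angular":[0,0,0],"gripper":50},{"dp":[0.15,0,0],"angular":[0,0,0],"gripper":50},{"dp":[0.06,0,0],"angular":[0,0,0],"gripper":50},{"dp":[0.0,0,0],"angular":[0,0,0],"gripper":50},{"dp":[0,0,0],"angular":[0,0,0],"gripper":50},{"dp":[0,0,0],"angular":[0,0,0],"gripper":50}]}}

```text
clock: 3.1
position: [0.4301, -0.2685, 0.0015]
ee_rot: [0.561, -0.429, 0.563, 0.43]
contact_force: [-0.1, -1.0, -0.3]
width: 0.0498
```

```bash
python3 p.py 0.431 -0.265 0.004 75
```

```text
t=3.10 pos [ 0.4301 -0.2685  0.0015] yaw 74.79 tilt [-2.9e-03 -4.0e-04 -1.0e+00] q [-0.69  0.42  1.96 -0.    0.76 -2.  ] w 0.0498 F [-0.11 -0.97 -0.32] M [0.02  0.001 0.022]
total dp units [-0.021   0.0001  0.03  ]
total ang units [-0.0024 -0.0007 -0.0017]
shift after turning [-0.021 -0.     0.03 ]
```

Emit:
{"op": "arm_command", "data": {"grip_force": 100, "series": [{"dp":[-0.025,0,0.03],"angular":[-0.002,0,-0.002],"gripper":50},{"dp":[0,0,0],"angular":[0,0,0],"gripper":5},{"dp":[0,0,0],"angular":[0,0,0],"gripper":5},{"dp":[0,0,0],"angular":[0,0,0],"gripper":5},{"dp":[0,0,0],"angular":[0,0,0],"gripper":5},{"dp":[0,0,0],"angular":[0,0,0],"gripper":5},{"dp":[0,0,0],"angular":[0,0,0],"gripper":5},{"dp":[-0.05,0,0],"angular":[0,0,0],"gripper":5}]}}

```text
clock: 4.1
position: [0.431, -0.2647, 0.0116]
ee_rot: [0.561, -0.431, 0.561, 0.43]
contact_force: [0.5, -0.2, -2.0]
width: 0.0104
```

```bash
python3 p.py 0.40 0.0 0.16 52.2
```

```text
t=4.10 pos [ 0.431  -0.2647  0.0116] yaw 74.99 tilt [ 8.0e-04 -1.7e-03 -1.0e+00] q [-0.69  0.4   1.96 -0.    0.78 -2.  ] w 0.0104 F [ 0.46 -0.2  -2.04] M [ 0.015  0.044 -0.056]
total dp units [-1.2405  0.8196  2.0619]
total ang units [ 0.2532 -0.0008  0.001 ]
shift after turning [-1.2364  1.5565  1.5844]
```

Emit:
{"op": "arm_command", "data": {"series": [{"dp":[-0.2,0,0],"angular":[0,0,0],"gripper":5},{"dp":[-0.3,0,0],"angular":[0,0,0],"gripper":5},{"dp":[-0.3,0,0],"angular":[0,0,0],"gripper":5},{"dp":[-0.3,0.0,0],"angular":[0.05,0,0],"gripper":5},{"dp":[-0.1,0.1,0.1],"angular":[0.06,0,0],"gripper":5},{"dp":[-0.05,0.2,0.2],"angular":[0.06,0,0],"gripper":5},{"dp":[0,0.2,0.2],"angular":[0.05,0,0],"gripper":5},{"dp":[0,0.2,0.2],"angular":[0.03,0,0],"gripper":5}]}}

```text
clock: 5.1
position: [0.3952, -0.1483, 0.1646]
ee_rot: [0.636, -0.306, 0.638, 0.309]
contact_force: [0.1, 0.4, -3.4]
width: 0.0108
```

```bash
python3 p.py 0.42 0.12 0.16 52.2
```

```text
t=5.10 pos [ 0.3952 -0.1483  0.1646] yaw 51.53 tilt [-0.0047  0.0019 -1.    ] q [-0.52  0.1   1.91 -0.    1.14 -1.42] w 0.0108 F [ 0.15  0.36 -3.38] M [ 0.026  0.04  -0.018]
total dp units [0.0414 1.2291 1.8789]
total ang units [-0.0075 -0.0009 -0.0031]
shift after turning [0.0383 1.2071 1.8931]
```

Emit:
{"op": "arm_command", "data": {"series": [{"dp":[0,0.25,0.38],"angular":[-0.007,0,-0.003],"gripper":5},{"dp":[0,0.25,0.38],"angular":[0,0,0],"gripper":5},{"dp":[0,0.25,0.38],"angular":[0,0,0],"gripper":5},{"dp":[0,0.25,0.38],"angular":[0,0,0],"gripper":5},{"dp":[0,0.2,0.38],"angular":[0,0,0],"gripper":5},{"dp":[0,0,0.38],"angular":[0,0,0],"gripper":5},{"dp":[0,0,0.38],"angular":[0,0,0],"gripper":5},{"dp":[0,0,0.2],"angular":[0,0,0],"gripper":5}]}}

```text
clock: 6.1
position: [0.4884, 0.223, 0.1619]
ee_rot: [0.632, -0.311, 0.638, 0.311]
contact_force: [-1.3, -0.3, -3.1]
width: 0.0103
```

```bash
python3 p.py 0.544 0.2235 0.13 52.2
```

```text
t=6.10 pos [0.4884 0.223  0.1619] yaw 52.18 tilt [-0.0066 -0.0031 -1.    ] q [ 0.3   0.27  1.69 -0.    1.19 -0.61] w 0.0103 F [-1.25 -0.29 -3.12] M [-0.018 -0.025 -0.02 ]
total dp units [ 0.2626 -0.3645  0.2894]
total ang units [-0.0002 -0.0042 -0.0021]
shift after turning [ 0.2656 -0.3638  0.2876]
```

Emit:
{"op": "arm_command", "data": {"series": [{"dp":[0.0,-0.18,0.14],"angular":[0,-0.004,-0.002],"gripper":5},{"dp":[0,-0.15,0.1],"angular":[0,0,0],"gripper":5},{"dp":[0,-0.03,0.04],"angular":[0,0,0],"gripper":5},{"dp":[0,0,0],"angular":[0,0,0],"gripper":5},{"dp":[0,0,0],"angular":[0,0,0],"gripper":5},{"dp":[0,0,0],"angular":[0,0,0],"gripper":5},{"dp":[0,0,0],"angular":[0,0,0],"gripper":5},{"dp":[0,0,0],"angular":[0,0,0],"gripper":5}]}}

```text
clock: 7.1
position: [0.539, 0.2246, 0.1588]
ee_rot: [0.631, -0.311, 0.638, 0.313]
contact_force: [-0.4, 0.3, -3.0]
width: 0.0101
```

```bash
python3 p.py 0.544 0.2235 0.13 52.2; python3 - <<'E'
from h import *
from rig import *
d=get_image("top");np.savez("top2.npz",**d);d2=get_image("scene");np.savez("scene2.npz",**d2)
a=cv2.resize(d["image"][180:330,170:370],None,fx=2.8,fy=2.8,interpolation=2)
b=cv2.resize(d2["image"][80:300,150:400],(478,420))
cv2.imwrite("pics/two.png",cv2.resize(np.hstack([a,b]),(799,323)))
cv2.imwrite("pics/top2c.png",cv2.resize(d["image"][180:330,170:370],None,fx=4,fy=4,interpolation=2))
E
```

```text
t=7.10 pos [0.539  0.2246 0.1588] yaw 52.39 tilt [-0.0101 -0.002  -0.9999] q [ 0.28  0.34  1.59  0.    1.22 -0.64] w 0.0101 F [-0.41  0.25 -3.03] M [-0.047  0.015 -0.023]
total dp units [ 0.2395 -0.0406  0.0201]
total ang units [ 0.0021 -0.005  -0.0043]
shift after turning [ 0.2399 -0.0389  0.0183]
```

View pics/top2c.png

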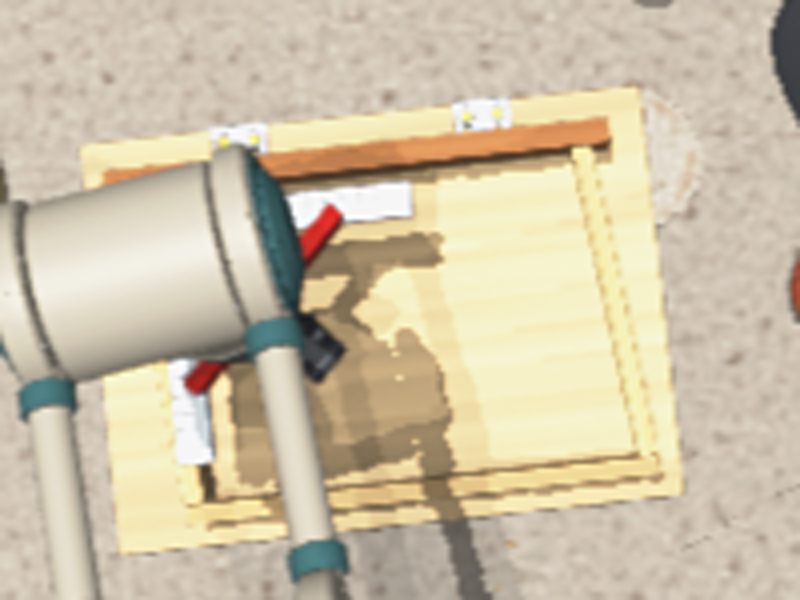

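```bash
python3 - <<'E'
from h import *
c=Cam(np.load("top2.npz"))
y=np.radians(7.39);r=np.array([[np.cos(y),-np.sin(y)],[np.sin(y),np.cos(y)]])
exp=np.array([[60,-90],[40,-90],[-90,60],[-90,40]])/1000@r.T+[.539,.2246]
px=np.array([[411,182],[412,217],[177,464],[212,462]])
got=c.ray(px/4+[170,180],.173)[:,:2]
print(exp,got,(got-exp)*1000)
# edge angle of front leg outer edge & end
L=cv2.cvtColor(c.im,cv2.COLOR_BGR2HSV)
m=((L[...,1]<40)&(L[...,2]>190)).astype(np.uint8);m[:224]=0;m[236:]=0;m[:,:245]=0;m[:,275:]=0
k=cv2.minAreaRect(c.ray(np.argwhere(m)[:,::-1],.173)[:,:2].astype(np.float32));print(k,m.sum())
E
python3 p.py 0.544 0.2235 0.03 52.2
```

```text
[[0.61007764 0.14306492]
 [0.59024377 0.14049247]
 [0.44203022 0.27252559]
 [0.44460267 0.25269172]] [[0.60743241 0.13988666]
 [0.58702055 0.13885706]
 [0.44123191 0.27184345]
 [0.44276171 0.25159642]] [[-2.64523647 -3.17826262]
 [-3.22322372 -1.63540967]
 [-0.79830976 -0.68214385]
 [-1.84096065 -1.09530204]]
((0.5950210094451904, 0.17279747128486633), (0.019513091072440147, 0.06483753770589828), 7.775416374206543) 204
t=7.20 pos [0.5391 0.2246 0.1588] yaw 52.39 tilt [-0.0101 -0.0021 -0.9999] q [ 0.28  0.34  1.59  0.    1.22 -0.64] w 0.0104 F [ 0.19 -1.15 -2.87] M [-0.043  0.004  0.02 ]
total dp units [ 1.0725 -0.0452  0.0258]
total ang units [ 0.0021 -0.005  -0.0043]
shift after turning [ 1.073  -0.038   0.0175]
```

Emit:
{"op": "arm_command", "data": {"series": [{"dp":[0.1,-0.04,0.02],"angular":[0.002,-0.005,-0.004],"gripper":5},{"dp":[0.15,0,0],"angular":[0,0,0],"gripper":5},{"dp":[0.17,0,0],"angular":[0,0,0],"gripper":5},{"dp":[0.15,0,0],"angular":[0,0,0],"gripper":5},{"dp":[0.1,0,0],"angular":[0,0,0],"gripper":5},{"dp":[0.1,0,0],"angular":[0,0,0],"gripper":5},{"dp":[0.05,0,0],"angular":[0,0,0],"gripper":5},{"dp":[0,0,0],"angular":[0,0,0],"gripper":5}]}}

```text
clock: 8.2
position: [0.546, 0.223, 0.0539]
ee_rot: [0.636, -0.311, 0.634, 0.311]
contact_force: [0.2, -0.0, -3.0]
width: 0.0106
```

```bash
python3 p.py 0.544 0.2235 0.019 52.2
```

```text
t=8.20 pos [0.546  0.223  0.0539] yaw 52.15 tilt [ 1.9e-03  3.0e-04 -1.0e+00] q [ 0.27  0.44  1.72 -0.    0.97 -0.64] w 0.0106 F [ 0.21 -0.02 -3.  ] M [-0.049  0.033 -0.006]
total dp units [ 0.291   0.016  -0.0069]
total ang units [-0.0005  0.0009  0.0008]
shift after turning [ 0.291   0.0156 -0.0065]
```

Emit:
{"op": "arm_command", "data": {"series": [{"dp":[0.08,0.016,-0.007],"angular":[0,0,0],"gripper":5},{"dp":[0.08,0,0],"angular":[0,0,0],"gripper":5},{"dp":[0.08,0,0],"angular":[0,0,0],"gripper":5},{"dp":[0.04,0,0],"angular":[0,0,0],"gripper":5},{"dp":[0,0,0],"angular":[0,0,0],"gripper":5},{"dp":[0,0,0],"angular":[0,0,0],"gripper":5},{"dp":[0,0,0],"angular":[0,0,0],"gripper":5},{"dp":[0,0,0],"angular":[0,0,0],"gripper":5}]}}

```text
clock: 9.2
position: [0.5454, 0.224, 0.0196]
ee_rot: [0.637, -0.311, 0.633, 0.31]
contact_force: [0.2, -0.1, -3.9]
width: 0.0103
```

```bash
cat > b.py <<'E'
# board-frame status: origin position, yaw, forces/moment, and unit vectors of board x,y in tool units per mm
from p import *
s,M=st();y=np.radians(7.2258);Rb=np.array([[np.cos(y),-np.sin(y),0],[np.sin(y),np.cos(y),0],[0,0,1]])
b=Rb.T@(s["position"]-[.53067,.17154,0]);cur=np.degrees(np.arctan2(M[1,2],M[0,2]))-45
F=Rb.T@s["contact_force"]
print("t %.2f board pos mm"%s["clock"],(b*1000).round(2),"yaw-err deg %.2f"%(cur-7.2258),"tilt",M[:,0].round(4),"F",F.round(2),"M",(Rb.T@s["moment"]).round(3),"w",s["width"].round(4))
for i,n in enumerate("xyz"): print("1 mm board",n,"->",(M.T@Rb[:,i]*.001/.12).round(5))
E
python3 b.py
```

```text
Traceback (most recent call last):
  File "b.py", line 6, in <module>
    print("t %.2f board pos mm"%s["clock"],(b*1000).round(2),"yaw-err deg %.2f"%(cur-7.2258),"tilt",M[:,0].round(4),"F",F.round(2),"M",(Rb.T@s["moment"]).round(3),"w",s["width"].round(4))
                                                                                                                                                                       ^^^^^^^^^^^^^^^^
AttributeError: 'float' object has no attribute 'round'
```

Emit:
{"op": "arm_command", "data": {"series": [{"dp":[0.008,-0.006,0.006],"angular":[0,0,0],"gripper":5},{"dp":[0.008,-0.006,0.006],"angular":[0,0,0],"gripper":5},{"dp":[0,-0.006,0.006],"angular":[0,0,0],"gripper":5},{"dp":[0,-0.006,0.006],"angular":[0,0,0],"gripper":5},{"dp":[0,-0.006,0.006],"angular":[0,0,0],"gripper":5},{"dp":[0,-0.006,0.006],"angular":[0,0,0],"gripper":5},{"dp":[0,-0.006,0.006],"angular":[0,0,0],"gripper":5},{"dp":[0,-0.006,0.006],"angular":[0,0,0],"gripper":5}]}}

```text
clock: 10.2
position: [0.5539, 0.2252, 0.0183]
ee_rot: [0.637, -0.311, 0.633, 0.31]
contact_force: [0.0, -0.4, -1.6]
width: 0.0105
```

```bash
sed -i 's/s\["width"\].round(4)/round(s["width"],4)/' b.py; python3 b.py
```

```text
t 10.20 board pos mm [29.78 50.27 18.32] yaw-err deg -0.07 tilt [ 0.0055  0.0015 -1.    ] F [-0.02 -0.4  -1.59] M [-0.024  0.164 -0.016] w 0.0105
1 mm board x -> [ 5.00e-05 -5.88e-03  5.90e-03]
1 mm board y -> [1.00e-05 5.90e-03 5.89e-03]
1 mm board z -> [-8.33e-03 -3.00e-05  4.00e-05]
```

Emit:
{"op": "arm_command", "data": {"series": [{"dp":[-0.008,-0.005,0.005],"angular":[0,0.003,0.002],"gripper":5},{"dp":[0,-0.005,0.005],"angular":[0,0,0],"gripper":5},{"dp":[0,-0.005,0.005],"angular":[0,0,0],"gripper":5},{"dp":[0,-0.003,0.003],"angular":[0,0,0],"gripper":5},{"dp":[0,-0.003,0.003],"angular":[0,0,0],"gripper":5},{"dp":[0,-0.003,0.003],"angular":[0,0,0],"gripper":5},{"dp":[0,-0.003,0.003],"angular":[0,0,0],"gripper":5},{"dp":[0,-0.003,0.003],"angular":[0,0,0],"gripper":5}]}}

```text
clock: 11.2
position: [0.5593, 0.2258, 0.0188]
ee_rot: [0.635, -0.311, 0.635, 0.311]
contact_force: [0.1, -0.0, -3.4]
width: 0.01
```

```bash
python3 b.py
```

```text
t 11.20 board pos mm [35.23 50.2  18.85] yaw-err deg -0.07 tilt [-4.e-04 -6.e-04 -1.e+00] F [ 0.13 -0.04 -3.38] M [0.001 0.165 0.075] w 0.01
1 mm board x -> [-0.      -0.00589  0.0059 ]
1 mm board y -> [-0.       0.0059   0.00589]
1 mm board z -> [-8.33e-03 -0.00e+00 -1.00e-05]
```

Emit:
{"op": "arm_command", "data": {"series": [{"dp":[0,-0.0025,0.0025],"angular":[0,0,0],"gripper":5},{"dp":[0,-0.0025,0.0025],"angular":[0,0,0],"gripper":5},{"dp":[0,-0.0025,0.0025],"angular":[0,0,0],"gripper":5},{"dp":[0,-0.0025,0.0025],"angular":[0,0,0],"gripper":5},{"dp":[0,-0.0025,0.0025],"angular":[0,0,0],"gripper":5},{"dp":[0,-0.0025,0.0025],"angular":[0,0,0],"gripper":5},{"dp":[0,-0.0025,0.0025],"angular":[0,0,0],"gripper":5},{"dp":[0,-0.0025,0.0025],"angular":[0,0,0],"gripper":5}]}}

```text
clock: 12.2
position: [0.5593, 0.2257, 0.0187]
ee_rot: [0.632, -0.31, 0.638, 0.311]
contact_force: [-3.3, -0.5, -0.9]
width: 0.0104
```

```bash
python3 b.py
```

```text
t 12.20 board pos mm [35.19 50.17 18.68] yaw-err deg -0.05 tilt [-0.0072 -0.002  -1.    ] F [-3.39 -0.09 -0.88] M [-0.023  0.435  0.027] w 0.0104
1 mm board x -> [-6.00e-05 -5.89e-03  5.90e-03]
1 mm board y -> [-1.00e-05  5.90e-03  5.89e-03]
1 mm board z -> [-8.33e-03  4.00e-05 -5.00e-05]
```

Emit:
{"op": "arm_command", "data": {"series": [{"dp":[0,0.006,-0.006],"angular":[0,-0.004,-0.003],"gripper":5},{"dp":[0,0.006,0.006],"angular":[0,0,0],"gripper":5},{"dp":[0,0.008,0.008],"angular":[0,0,0],"gripper":5},{"dp":[0,0.008,0.008],"angular":[0,0,0],"gripper":5},{"dp":[0,0.008,0.008],"angular":[0,0,0],"gripper":5},{"dp":[0,0.008,0.008],"angular":[0,0,0],"gripper":5},{"dp":[0,0.006,0.006],"angular":[0,0,0],"gripper":5},{"dp":[0,0.004,0.004],"angular":[0,0,0],"gripper":5}]}}

```text
clock: 13.2
position: [0.5584, 0.2338, 0.0183]
ee_rot: [0.636, -0.312, 0.634, 0.31]
contact_force: [-1.7, -1.0, -3.4]
width: 0.0102
```

```bash
python3 b.py
```

```text
t 13.20 board pos mm [35.29 58.28 18.26] yaw-err deg -0.03 tilt [ 2.8e-03 -5.0e-04 -1.0e+00] F [-1.82 -0.74 -3.39] M [-0.158  0.308 -0.019] w 0.0102
1 mm board x -> [ 2.00e-05 -5.89e-03  5.90e-03]
1 mm board y -> [-1.00e-05  5.90e-03  5.89e-03]
1 mm board z -> [-8.33e-03 -2.00e-05  1.00e-05]
```

Emit:
{"op": "arm_command", "data": {"series": [{"dp":[-0.002,0.006,-0.006],"angular":[0,0.001,0.001],"gripper":5},{"dp":[0,0.005,0.003],"angular":[0,0,0],"gripper":5},{"dp":[0,0.004,0.004],"angular":[0,0,0],"gripper":5},{"dp":[0,0.004,0.004],"angular":[0,0,0],"gripper":5},{"dp":[0,0.004,0.004],"angular":[0,0,0],"gripper":5},{"dp":[0,0.004,0.004],"angular":[0,0,0],"gripper":5},{"dp":[0,0.004,0.004],"angular":[0,0,0],"gripper":5},{"dp":[0,0.004,0.004],"angular":[0,0,0],"gripper":5}]}}

```text
clock: 14.2
position: [0.5577, 0.2393, 0.0188]
ee_rot: [0.636, -0.311, 0.634, 0.311]
contact_force: [0.1, -0.4, -3.1]
width: 0.0103
```

```bash
python3 b.py
```

```text
t 14.20 board pos mm [35.31 63.79 18.78] yaw-err deg -0.05 tilt [ 2.9e-03  5.0e-04 -1.0e+00] F [ 0.09 -0.44 -3.11] M [-0.107  0.14   0.02 ] w 0.0103
1 mm board x -> [ 2.00e-05 -5.89e-03  5.90e-03]
1 mm board y -> [0.      0.0059  0.00589]
1 mm board z -> [-8.33e-03 -2.00e-05  2.00e-05]
```

Emit:
{"op": "arm_command", "data": {"series": [{"dp":[0,0.007,-0.001],"angular":[0,-0.001,-0.001],"gripper":5},{"dp":[0,0.004,0.004],"angular":[0,0,0],"gripper":5},{"dp":[0,0.004,0.004],"angular":[0,0,0],"gripper":5},{"dp":[0,0.004,0.004],"angular":[0,0,0],"gripper":5},{"dp":[0,0.004,0.004],"angular":[0,0,0],"gripper":5},{"dp":[0,0.004,0.004],"angular":[0,0,0],"gripper":5},{"dp":[0,0.004,0.004],"angular":[0,0,0],"gripper":5},{"dp":[0,0.004,0.004],"angular":[0,0,0],"gripper":5}]}}

```text
clock: 15.2
position: [0.5571, 0.2415, 0.0189]
ee_rot: [0.636, -0.314, 0.633, 0.309]
contact_force: [-1.1, -5.4, -3.0]
width: 0.0101
```

```bash
python3 b.py
```

```text
t 15.20 board pos mm [35.03 66.12 18.94] yaw-err deg 0.08 tilt [ 0.0063 -0.0045 -1.    ] F [-1.75 -5.17 -2.98] M [-0.725  0.182  0.171] w 0.0101
1 mm board x -> [ 5.00e-05 -5.90e-03  5.88e-03]
1 mm board y -> [-4.00e-05  5.88e-03  5.90e-03]
1 mm board z -> [-8.33e-03 -6.00e-05  0.00e+00]
```

```bash
cat >> b.py <<'E'
def tool(psi):
    Z=np.array([np.cos(np.radians(psi)),np.sin(np.radians(psi)),0]);X=np.array([0,0,-1.]);return np.c_[X,np.cross(Z,X),Z]
print("ang fix",(R.from_matrix(M.T@tool(52.2258)).as_rotvec()/(np.pi/2)).round(5))
E
python3 b.py | tail -1
```

```text
ang fix [0.00091 0.00019 0.00493]
```

Emit:
{"op": "arm_command", "data": {"series": [{"dp":[0,0.006,0.006],"angular":[0.001,0,0.003],"gripper":5},{"dp":[0,0.007,0.007],"angular":[0.0004,0,0.001],"gripper":5},{"dp":[0,0.0075,0.0075],"angular":[0.0004,0,0.001],"gripper":5},{"dp":[0,0.0075,0.0075],"angular":[0.0004,0,0.001],"gripper":5},{"dp":[0,0.0075,0.0075],"angular":[0.0004,0,0.001],"gripper":5},{"dp":[0,0.0075,0.0075],"angular":[0.0004,0,0.001],"gripper":5},{"dp":[0,0.0075,0.0075],"angular":[0.0004,0,0.001],"gripper":5},{"dp":[0,0.0075,0.0075],"angular":[0.0004,0,0.001],"gripper":5}]}}

```text
clock: 16.2
position: [0.5556, 0.2513, 0.0187]
ee_rot: [0.633, -0.309, 0.637, 0.313]
contact_force: [-0.0, -5.2, -2.6]
width: 0.0102
```

```bash
python3 b.py
```

```text
t 16.20 board pos mm [34.77 75.99 18.66] yaw-err deg -0.08 tilt [-0.0069  0.0035 -1.    ] F [-0.69 -5.18 -2.6 ] M [-1.129 -0.005  0.362] w 0.0102
1 mm board x -> [-5.00e-05 -5.88e-03  5.90e-03]
1 mm board y -> [4.00e-05 5.90e-03 5.88e-03]
1 mm board z -> [-8.33e-03  6.00e-05 -1.00e-05]
ang fix [-0.00086 -0.00093 -0.00482]
```

Emit:
{"op": "arm_command", "data": {"series": [{"dp":[0,0.003,0.003],"angular":[-0.001,-0.001,-0.004],"gripper":5},{"dp":[0,0.003,0.003],"angular":[0.0002,0,0.0004],"gripper":5},{"dp":[0,0.003,0.003],"angular":[0.0002,0,0.0004],"gripper":5},{"dp":[0,0.003,0.003],"angular":[0.0002,0,0.0004],"gripper":5},{"dp":[0,0.003,0.003],"angular":[0.0002,0,0.0004],"gripper":5},{"dp":[0,0.003,0.003],"angular":[0.0002,0,0.0004],"gripper":5},{"dp":[0,0.003,0.003],"angular":[0.0002,0,0.0004],"gripper":5},{"dp":[0,0.003,0.003],"angular":[0.0002,0,0.0004],"gripper":5}]}}

```text
clock: 17.2
position: [0.555, 0.2555, 0.0187]
ee_rot: [0.634, -0.309, 0.636, 0.312]
contact_force: [0.6, -6.6, -3.0]
width: 0.0102
```

```bash
python3 b.py
```

```text
t 17.20 board pos mm [34.74 80.25 18.71] yaw-err deg -0.13 tilt [-0.0044  0.0034 -1.    ] F [-0.28 -6.64 -3.02] M [-1.247  0.078  0.27 ] w 0.0102
1 mm board x -> [-3.00e-05 -5.88e-03  5.91e-03]
1 mm board y -> [3.00e-05 5.91e-03 5.88e-03]
1 mm board z -> [-8.33e-03  5.00e-05  0.00e+00]
ang fix [-1.40e-03  1.00e-05 -3.55e-03]
```

Emit:
{"op": "arm_command", "data": {"series": [{"dp":[0,-0.001,0.004],"angular":[-0.0007,0,-0.003],"gripper":5},{"dp":[0,-0.001,0.004],"angular":[0,0,0],"gripper":5},{"dp":[0,-0.001,0.004],"angular":[0,0,0],"gripper":5},{"dp":[0,-0.001,0.004],"angular":[0,0,0],"gripper":5},{"dp":[0,-0.001,0.004],"angular":[0,0,0],"gripper":5},{"dp":[0,-0.001,0.004],"angular":[0,0,0],"gripper":5},{"dp":[0,-0.001,0.004],"angular":[0,0,0],"gripper":5},{"dp":[0,-0.001,0.004],"angular":[0,0,0],"gripper":5}]}}

```text
clock: 18.2
position: [0.5552, 0.2556, 0.0187]
ee_rot: [0.633, -0.31, 0.638, 0.31]
contact_force: [-1.2, -5.8, -2.8]
width: 0.0102
```

```bash
python3 b.py
```

```text
t 18.20 board pos mm [34.87 80.28 18.7 ] yaw-err deg -0.19 tilt [-0.0076 -0.003  -1.    ] F [-1.91 -5.6  -2.8 ] M [-0.819  0.113  0.391] w 0.0102
1 mm board x -> [-7.00e-05 -5.87e-03  5.91e-03]
1 mm board y -> [-2.00e-05  5.91e-03  5.87e-03]
1 mm board z -> [-8.33e-03  3.00e-05 -6.00e-05]
ang fix [-0.00207 -0.00448 -0.00263]
```

Emit:
{"op": "arm_command", "data": {"series": [{"dp":[0,-0.0015,0.007],"angular":[0,-0.004,-0.002],"gripper":5},{"dp":[0,-0.0015,0.007],"angular":[0,-0.001,-0.0003],"gripper":5},{"dp":[0,-0.0015,0.007],"angular":[0,-0.001,-0.0003],"gripper":5},{"dp":[0,-0.0015,0.007],"angular":[0,-0.001,-0.0003],"gripper":5},{"dp":[0,-0.002,0.008],"angular":[0,-0.001,-0.0003],"gripper":5},{"dp":[0,-0.002,0.008],"angular":[0,-0.001,-0.0003],"gripper":5},{"dp":[0,-0.002,0.008],"angular":[0,-0.001,-0.0003],"gripper":5},{"dp":[0,-0.002,0.008],"angular":[0,-0.001,-0.0003],"gripper":5}]}}

```text
clock: 19.2
position: [0.5553, 0.2557, 0.0186]
ee_rot: [0.634, -0.31, 0.637, 0.31]
contact_force: [-1.7, -5.6, -0.9]
width: 0.0102
```

```bash
python3 b.py
```

```text
t 19.20 board pos mm [35.01 80.35 18.56] yaw-err deg -0.24 tilt [-4.1e-03 -9.0e-04 -1.0e+00] F [-2.38 -5.38 -0.86] M [-1.08   0.235  0.29 ] w 0.0102
1 mm board x -> [-4.00e-05 -5.87e-03  5.92e-03]
1 mm board y -> [-0.       0.00592  0.00587]
1 mm board z -> [-8.33e-03  2.00e-05 -3.00e-05]
ang fix [-0.00264 -0.00206 -0.00173]
```

Emit:
{"op": "arm_command", "data": {"series": [{"dp":[0,-0.004,0.011],"angular":[0,-0.002,-0.0015],"gripper":5},{"dp":[0,-0.005,0.014],"angular":[0,-0.001,-0.0005],"gripper":5},{"dp":[0,-0.006,0.016],"angular":[0,-0.001,-0.0005],"gripper":5},{"dp":[0,-0.006,0.017],"angular":[0,-0.001,-0.0005],"gripper":5},{"dp":[0,-0.006,0.017],"angular":[0,-0.001,-0.0005],"gripper":5},{"dp":[0,-0.006,0.017],"angular":[0,-0.001,-0.0005],"gripper":5},{"dp":[0,-0.006,0.017],"angular":[0,-0.001,-0.0005],"gripper":5},{"dp":[0,-0.006,0.017],"angular":[0,-0.001,-0.0005],"gripper":5}]}}

```text
clock: 20.2
position: [0.5553, 0.2558, 0.0191]
ee_rot: [0.629, -0.31, 0.642, 0.309]
contact_force: [-4.1, -8.1, 1.6]
width: 0.0103
```

```bash
python3 b.py
```

```text
t 20.20 board pos mm [35.07 80.48 19.11] yaw-err deg -0.32 tilt [-0.0165 -0.0092 -0.9998] F [-5.12 -7.52  1.6 ] M [-0.993  0.271  0.314] w 0.0103
1 mm board x -> [-0.00015 -0.00586  0.00592]
1 mm board y -> [-6.00e-05  5.93e-03  5.86e-03]
1 mm board z -> [-8.33e-03  6.00e-05 -1.50e-04]
ang fix [-0.0036  -0.01108 -0.00464]
```

Emit:
{"op": "arm_command", "data": {"series": [{"dp":[-0.003,-0.007,0.018],"angular":[0,-0.005,-0.002],"gripper":5},{"dp":[-0.003,-0.007,0.02],"angular":[0,-0.005,-0.002],"gripper":5},{"dp":[-0.002,-0.008,0.021],"angular":[0,-0.004,-0.002],"gripper":5},{"dp":[0,-0.008,0.022],"angular":[0,-0.003,-0.001],"gripper":5},{"dp":[0,-0.008,0.022],"angular":[0,-0.003,-0.001],"gripper":5},{"dp":[0,-0.008,0.022],"angular":[0,-0.003,-0.001],"gripper":5},{"dp":[0,-0.008,0.022],"angular":[0,-0.003,-0.001],"gripper":5},{"dp":[0,-0.008,0.022],"angular":[0,-0.003,-0.001],"gripper":5}]}}

```text
clock: 21.2
position: [0.5554, 0.2559, 0.0189]
ee_rot: [0.631, -0.308, 0.64, 0.31]
contact_force: [-5.2, -7.9, 1.2]
width: 0.0104
```

```bash
python3 b.py
```

```text
t 21.20 board pos mm [35.13 80.56 18.91] yaw-err deg -0.37 tilt [-0.0123 -0.0038 -0.9999] F [-6.14 -7.23  1.17] M [-1.176  0.614  0.234] w 0.0104
1 mm board x -> [-0.00011 -0.00585  0.00593]
1 mm board y -> [-2.00e-05  5.93e-03  5.85e-03]
1 mm board z -> [-8.33e-03  6.00e-05 -9.00e-05]
ang fix [-0.00419 -0.00672 -0.00467]
```

```bash
cat > look.py <<'E'
import sys
from rig import *
from h import *
d=get_image("top");n=sys.argv[1];np.savez(n+".npz",**d)
cv2.imwrite(f"pics/{n}.png",cv2.resize(d["image"][180:330,170:370],None,fx=4,fy=4,interpolation=2))
E
python3 look.py top3
```

```text
(no output)
```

View pics/top3.png

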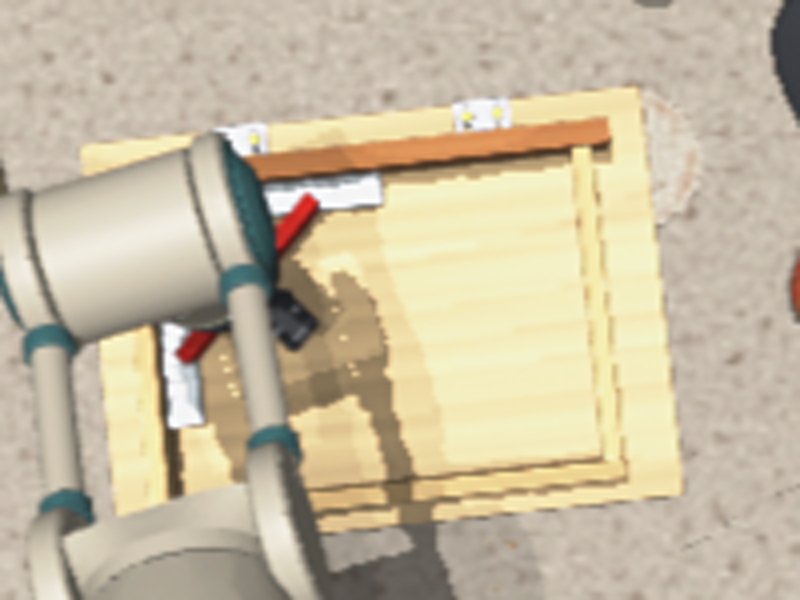

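```bash
cat > ang.py <<'E'
import sys
from h import *
c=Cam(np.load(sys.argv[1]+".npz"));Lb=cv2.cvtColor(c.im,cv2.COLOR_BGR2GRAY).astype(np.float32);Lb=cv2.GaussianBlur(Lb,(0,0),.6)
S=lambda p:np.array([170+(p[0]+.5)/4-.5,180+(p[1]+.5)/4-.5])
for a,b,z in (((575,150),(607,458),.062),((592,150),(626,458),.062),((158,325),(168,425),.03)):
    a,b=S(a),S(b);t=(b-a)/np.linalg.norm(b-a);n=np.array([-t[1],t[0]]);o=np.arange(-2,2.01,.1);P=[]
    for f in np.linspace(.05,.95,50):
        q=(a+(b-a)*f+o[:,None]*n).astype(np.float32);v=cv2.remap(Lb,q[:,0][None],q[:,1][None],1)[0];P.append(q[abs(np.gradient(v)).argmax()])
    p=c.ray(np.array(P),z)[:,:2].astype(np.float32);l=cv2.fitLine(p,cv2.DIST_HUBER,0,.001,.001).ravel()
    print("angle vs board",(np.degrees(np.arctan2(l[1],l[0]))%180)-7.2258,"res",np.median(abs((p-l[2:])@[-l[1],l[0]]))*1000)
E
python3 ang.py top3
```

```text
angle vs board -0.28844643 res 0.29613793
angle vs board 0.35453796 res 0.28632447
angle vs board -2.1538172 res 0.62338465
```

Emit:
{"op": "arm_command", "data": {"series": [{"dp":[0,-0.009,0.024],"angular":[0,-0.005,-0.003],"gripper":5},{"dp":[0,-0.011,0.026],"angular":[0,-0.005,-0.002],"gripper":5},{"dp":[0,-0.013,0.029],"angular":[0,-0.005,-0.002],"gripper":5},{"dp":[0,-0.013,0.031],"angular":[0,-0.005,-0.002],"gripper":5},{"dp":[0,-0.013,0.031],"angular":[0,-0.005,-0.002],"gripper":5},{"dp":[0,-0.013,0.031],"angular":[0,-0.005,-0.002],"gripper":5},{"dp":[0,-0.013,0.031],"angular":[0,-0.005,-0.002],"gripper":5},{"dp":[0,-0.013,0.031],"angular":[0,-0.005,-0.002],"gripper":5}]}}

```text
clock: 22.25
position: [0.5554, 0.256, 0.0185]
ee_rot: [0.634, -0.308, 0.637, 0.311]
contact_force: [-6.0, -8.8, 3.7]
width: 0.0105
```

```bash
python3 b.py
```

```text
t 22.25 board pos mm [35.19 80.66 18.54] yaw-err deg -0.33 tilt [-0.0058  0.0016 -1.    ] F [-7.01 -7.96  3.73] M [-1.587  1.048  0.22 ] w 0.0105
1 mm board x -> [-5.00e-05 -5.86e-03  5.93e-03]
1 mm board y -> [2.00e-05 5.93e-03 5.86e-03]
1 mm board z -> [-8.33e-03  5.00e-05 -2.00e-05]
ang fix [-0.0037  -0.00144 -0.00352]
```

Emit:
{"op": "arm_command", "data": {"series": [{"dp":[-0.003,-0.015,0.035],"angular":[0,-0.005,-0.002],"gripper":5},{"dp":[-0.003,-0.017,0.039],"angular":[0,-0.005,-0.002],"gripper":5},{"dp":[-0.003,-0.018,0.042],"angular":[0,-0.005,-0.002],"gripper":5},{"dp":[-0.003,-0.02,0.045],"angular":[0,-0.005,-0.002],"gripper":5},{"dp":[-0.003,-0.02,0.045],"angular":[0,-0.005,-0.002],"gripper":5},{"dp":[-0.003,-0.02,0.045],"angular":[0,-0.005,-0.002],"gripper":5},{"dp":[-0.003,-0.02,0.045],"angular":[0,-0.005,-0.002],"gripper":5},{"dp":[-0.003,-0.02,0.045],"angular":[0,-0.005,-0.002],"gripper":5}]}}

```text
clock: 23.25
position: [0.5553, 0.2559, 0.0194]
ee_rot: [0.626, -0.307, 0.645, 0.312]
contact_force: [-10.5, -10.9, 6.0]
width: 0.0106
```

```bash
python3 b.py; python3 look.py top4; python3 ang.py top4
```

```text
t 23.25 board pos mm [35.01 80.62 19.44] yaw-err deg -0.26 tilt [-0.0264 -0.0048 -0.9996] F [-11.81  -9.49   5.99] M [-1.58   1.136  0.226] w 0.0106
1 mm board x -> [-0.00022 -0.00586  0.00592]
1 mm board y -> [-1.00e-05  5.92e-03  5.86e-03]
1 mm board z -> [-0.00833  0.00015 -0.00017]
ang fix [-0.00301 -0.01272 -0.01137]
angle vs board -0.17000246 res 0.34563953
angle vs board 0.26028728 res 0.2205479
angle vs board -1.3159623 res 0.49612647
```

Emit:
{"op": "arm_command", "data": {"series": [{"dp":[0,-0.018,0.043],"angular":[0,-0.008,-0.005],"gripper":5},{"dp":[0,-0.018,0.043],"angular":[0,-0.008,-0.005],"gripper":5},{"dp":[0,-0.018,0.043],"angular":[0,-0.008,-0.005],"gripper":5},{"dp":[0,-0.018,0.043],"angular":[0,-0.008,-0.005],"gripper":5},{"dp":[0,-0.018,0.043],"angular":[0,-0.007,-0.004],"gripper":5},{"dp":[0,-0.018,0.043],"angular":[0,-0.007,-0.004],"gripper":5},{"dp":[0,-0.018,0.043],"angular":[0,-0.007,-0.004],"gripper":5},{"dp":[0,-0.018,0.043],"angular":[0,-0.007,-0.004],"gripper":5}]}}

```text
clock: 24.3
position: [0.5555, 0.2559, 0.0183]
ee_rot: [0.635, -0.311, 0.637, 0.308]
contact_force: [-8.8, -11.1, 5.2]
width: 0.0104
```

```bash
python3 b.py; python3 look.py top5; python3 ang.py top5
```

```text
t 24.30 board pos mm [35.21 80.56 18.28] yaw-err deg -0.30 tilt [-0.001  -0.0053 -1.    ] F [-10.11  -9.88   5.17] M [-1.432  1.312  0.184] w 0.0104
1 mm board x -> [-1.00e-05 -5.86e-03  5.92e-03]
1 mm board y -> [-4.00e-05  5.92e-03  5.86e-03]
1 mm board z -> [-8.33e-03 -2.00e-05 -4.00e-05]
ang fix [-0.00338 -0.00307  0.00159]
angle vs board -0.17000246 res 0.34563953
angle vs board 0.35453796 res 0.35270652
angle vs board -0.8666067 res 0.67564565
```

Emit:
{"op": "arm_command", "data": {"series": [{"dp":[0,-0.018,0.045],"angular":[0,-0.006,-0.002],"gripper":5},{"dp":[0,-0.018,0.045],"angular":[0,-0.006,-0.002],"gripper":5},{"dp":[0,-0.018,0.045],"angular":[0,-0.006,-0.002],"gripper":5},{"dp":[0,-0.018,0.045],"angular":[0,-0.006,-0.002],"gripper":5},{"dp":[0,-0.018,0.045],"angular":[0,-0.006,-0.002],"gripper":5},{"dp":[0,-0.018,0.045],"angular":[0,-0.006,-0.002],"gripper":5},{"dp":[0,-0.018,0.045],"angular":[0,-0.006,-0.002],"gripper":5},{"dp":[0,-0.018,0.045],"angular":[0,-0.006,-0.002],"gripper":5}]}}

```text
clock: 25.35
position: [0.5554, 0.2559, 0.0187]
ee_rot: [0.631, -0.309, 0.641, 0.311]
contact_force: [-8.8, -11.6, 6.6]
width: 0.0099
```

```bash
python3 b.py; python3 look.py top6; python3 ang.py top6
```

```text
t 25.35 board pos mm [35.11 80.63 18.65] yaw-err deg -0.28 tilt [-0.0143 -0.0036 -0.9999] F [-10.19 -10.42   6.63] M [-1.732  1.078  0.183] w 0.0099
1 mm board x -> [-0.00012 -0.00586  0.00592]
1 mm board y -> [-1.00e-05  5.92e-03  5.86e-03]
1 mm board z -> [-8.33e-03  8.00e-05 -1.00e-04]
ang fix [-0.00316 -0.0074  -0.00578]
angle vs board -0.17000246 res 0.34563953
angle vs board 0.26028728 res 0.2205479
angle vs board -1.7321415 res 0.6760367
```

Emit:
{"op": "arm_command", "data": {"series": [{"dp":[0,0,-0.005],"angular":[0,-0.004,-0.003],"gripper":5},{"dp":[0,0,-0.01],"angular":[0,-0.003,-0.002],"gripper":5},{"dp":[0,0,-0.02],"angular":[0,0,0],"gripper":5},{"dp":[0,0,-0.03],"angular":[0,0,0],"gripper":5},{"dp":[0,0,-0.03],"angular":[0,0,0],"gripper":5},{"dp":[-0.03,0,0],"angular":[0,0,0],"gripper":5},{"dp":[-0.06,0,0],"angular":[0,0,0],"gripper":5},{"dp":[-0.1,0,0],"angular":[0,0,0],"gripper":5}]}}

```text
clock: 26.4
position: [0.5479, 0.2501, 0.0424]
ee_rot: [0.638, -0.305, 0.636, 0.31]
contact_force: [0.2, 0.0, -3.0]
width: 0.0103
```

```bash
python3 b.py; python3 p.py 0.42 -0.05 0.16 52.2
```

```text
t 26.40 board pos mm [26.94 75.73 42.43] yaw-err deg -0.63 tilt [-0.001  0.008 -1.   ] F [ 0.22 -0.   -3.03] M [-0.006  0.003 -0.016] w 0.0103
1 mm board x -> [ 0.      -0.00583  0.00596]
1 mm board y -> [7.00e-05 5.96e-03 5.83e-03]
1 mm board z -> [-8.33e-03  5.00e-05  5.00e-05]
ang fix [-0.00704  0.00361 -0.00364]
t=26.40 pos [0.5479 0.2501 0.0424] yaw 51.59 tilt [-0.001  0.008 -1.   ] q [ 0.31  0.47  1.71  0.01  0.96 -0.6 ] w 0.0103 F [ 0.22  0.03 -3.03] M [-0.006  0.003 -0.016]
total dp units [-0.9986 -0.7127 -2.6158]
total ang units [-0.0068  0.0036 -0.0036]
shift after turning [-0.9797 -0.6906 -2.6289]
```

Emit:
{"op": "arm_command", "data": {"series": [{"dp":[-0.2,0,0],"angular":[-0.007,0.003,-0.004],"gripper":5},{"dp":[-0.25,0,0],"angular":[0,0,0],"gripper":5},{"dp":[-0.3,0,0],"angular":[0,0,0],"gripper":5},{"dp":[-0.2,0,-0.1],"angular":[0,0,0],"gripper":5},{"dp":[0,-0.05,-0.3],"angular":[0,0,0],"gripper":5},{"dp":[0,-0.1,-0.4],"angular":[0,0,0],"gripper":5},{"dp":[0,-0.1,-0.4],"angular":[0,0,0],"gripper":5},{"dp":[0,-0.1,-0.4],"angular":[0,0,0],"gripper":5}]}}

```text
clock: 27.4
position: [0.4665, 0.0716, 0.1683]
ee_rot: [0.64, -0.315, 0.627, 0.312]
contact_force: [1.0, -0.3, -2.2]
width: 0.0101
```

```bash
python3 p.py 0.43 -0.22 0.13 75; python3 look.py top7;python3 ang.py top7
```

```text
t=27.40 pos [0.4665 0.0716 0.1683] yaw 52.60 tilt [ 0.0183  0.004  -0.9998] q [ 0.    0.16  1.83  0.    1.14 -0.92] w 0.0101 F [ 0.98 -0.27 -2.19] M [-0.091  0.061  0.   ]
total dp units [ 0.3042 -1.2312 -2.1196]
total ang units [-0.2489  0.0075  0.0094]
shift after turning [ 0.3196 -0.3355 -2.4262]
angle vs board 0.6480417 res 1.3568586
angle vs board -0.7872076 res 0.7511458
angle vs board -0.18621206 res 0.8185225
```

View pics/top7.png

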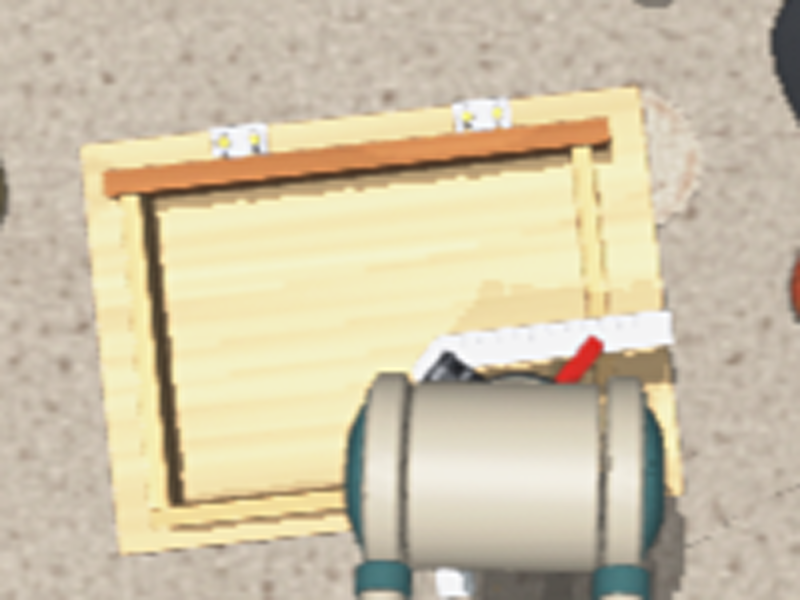

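Emit:
{"op": "arm_command", "data": {"series": [{"dp":[0,-0.15,-0.4],"angular":[0,0.007,0.009],"gripper":5},{"dp":[0,-0.2,-0.4],"angular":[0,0,0],"gripper":5},{"dp":[0,-0.2,-0.38],"angular":[0,0,0],"gripper":5},{"dp":[0,-0.2,-0.37],"angular":[0,0,0],"gripper":5},{"dp":[0,-0.2,-0.35],"angular":[-0.05,0,0],"gripper":5},{"dp":[0,-0.05,-0.2],"angular":[-0.07,0,0],"gripper":5},{"dp":[0,0,0],"angular":[-0.07,0,0],"gripper":5},{"dp":[0,0,0],"angular":[-0.05,0,0],"gripper":5}]}}

```text
clock: 28.45
position: [0.4072, -0.2183, 0.1778]
ee_rot: [0.564, -0.434, 0.561, 0.423]
contact_force: [-0.1, -0.2, -3.8]
width: 0.01
```

```bash
python3 p.py 0.43 -0.25 0.03 75
```

```text
t=28.45 pos [ 0.4072 -0.2183  0.1778] yaw 74.62 tilt [ 0.0117 -0.0099 -0.9999] q [-0.64  0.14  1.83 -0.    1.16 -1.94] w 0.0100 F [-0.14 -0.22 -3.82] M [-0.018  0.109 -0.016]
total dp units [ 1.2367 -0.236  -0.1964]
total ang units [-0.0042 -0.0041  0.0088]
shift after turning [ 1.232  -0.2518 -0.2059]
```

Emit:
{"op": "arm_command", "data": {"series": [{"dp":[0.1,-0.12,-0.1],"angular":[-0.004,-0.004,0.009],"gripper":5},{"dp":[0.2,-0.12,-0.1],"angular":[0,0,0],"gripper":5},{"dp":[0.25,0,0],"angular":[0,0,0],"gripper":5},{"dp":[0.25,0,0],"angular":[0,0,0],"gripper":5},{"dp":[0.2,0,0],"angular":[0,0,0],"gripper":5},{"dp":[0.1,0,0],"angular":[0,0,0],"gripper":5},{"dp":[0.05,0,0],"angular":[0,0,0],"gripper":5},{"dp":[0,0,0],"angular":[0,0,0],"gripper":5}]}}

```text
clock: 29.45
position: [0.436, -0.2538, 0.0448]
ee_rot: [0.563, -0.436, 0.559, 0.424]
contact_force: [-0.1, 0.6, -3.8]
width: 0.0101
```

```bash
python3 p.py 0.43 -0.25 0.006 75
```

```text
t=29.45 pos [ 0.436  -0.2538  0.0448] yaw 74.95 tilt [ 0.0139 -0.0101 -0.9999] q [-0.67  0.35  1.93  0.    0.84 -1.97] w 0.0101 F [-0.11  0.58 -3.77] M [ 0.008  0.021 -0.023]
total dp units [0.3227 0.0615 0.0194]
total ang units [-0.0005 -0.0039  0.0102]
shift after turning [0.3237 0.0563 0.0174]
```

Emit:
{"op": "arm_command", "data": {"series": [{"dp":[0.1,0,0],"angular":[0,-0.004,0.01],"gripper":5},{"dp":[0.09,0,0],"angular":[0,0,0],"gripper":5},{"dp":[0.06,0,0],"angular":[0,0,0],"gripper":5},{"dp":[0.03,0,0],"angular":[0,0,0],"gripper":5},{"dp":[0.02,0,0],"angular":[0,0,0],"gripper":5},{"dp":[0.01,0,0],"angular":[0,0,0],"gripper":5},{"dp":[0.01,0,0],"angular":[0,0,0],"gripper":5},{"dp":[0,0,0],"angular":[0,0,0],"gripper":5}]}}

```text
clock: 30.45
position: [0.4378, -0.2551, 0.0066]
ee_rot: [0.562, -0.432, 0.561, 0.429]
contact_force: [-0.5, 0.3, -3.2]
width: 0.0101
```

```bash
python3 p.py 0.43 -0.25 0.004 75
```

```text
t=30.45 pos [ 0.4378 -0.2551  0.0066] yaw 74.95 tilt [ 0.0032 -0.0022 -1.    ] q [-0.67  0.41  1.96  0.    0.77 -1.97] w 0.0101 F [-0.5   0.33 -3.17] M [-0.037  0.012  0.033]
total dp units [0.0211 0.074  0.0246]
total ang units [-0.0005 -0.0008  0.0023]
shift after turning [0.0214 0.0739 0.0246]
```

Emit:
{"op": "arm_command", "data": {"series": [{"dp":[0.008,0,0],"angular":[0,-0.001,0.002],"gripper":5},{"dp":[0.008,0,0],"angular":[0,0,0],"gripper":5},{"dp":[0.004,0,0],"angular":[0,0,0],"gripper":5},{"dp":[0,0,0],"angular":[0,0,0],"gripper":20},{"dp":[0,0,0],"angular":[0,0,0],"gripper":40},{"dp":[0,0,0],"angular":[0,0,0],"gripper":45},{"dp":[0,0,0],"angular":[0,0,0],"gripper":45},{"dp":[-0.05,0,0],"angular":[0,0,0],"gripper":45}]}}

```text
clock: 31.45
position: [0.4386, -0.2558, 0.0122]
ee_rot: [0.562, -0.431, 0.561, 0.429]
contact_force: [-1.1, -0.1, -0.2]
width: 0.045
```

Emit:
{"op": "arm_command", "data": {"series": [{"dp":[-0.2,0,0],"angular":[0,0,0],"gripper":45},{"dp":[-0.3,0,0],"angular":[0,0,0],"gripper":45},{"dp":[-0.3,0,0],"angular":[0,0,0],"gripper":45},{"dp":[-0.3,0,0],"angular":[0,0,0],"gripper":45},{"dp":[-0.3,-0.1,-0.1],"angular":[0,0,0],"gripper":45},{"dp":[-0.1,-0.1,-0.3],"angular":[0,0,0],"gripper":45},{"dp":[0,0,-0.3],"angular":[0,0,0],"gripper":45},{"dp":[0,0,0],"angular":[0,0,0],"gripper":45}]}}

```text
clock: 32.45
position: [0.44, -0.3448, 0.2021]
ee_rot: [0.561, -0.433, 0.56, 0.428]
contact_force: [-0.3, 0.7, -0.5]
width: 0.0449
```

```bash
python3 p.py 0.43 -0.25 0.2; python3 - <<'E'
from rig import *
from h import *
d=get_image("top");np.savez("top8.npz",**d);cv2.imwrite("pics/top8.png",cv2.resize(d["image"][130:350,120:520],None,fx=2,fy=2,interpolation=2))
E
python3 - <<'E'
src=open('m2.py').read().replace("top1.npz","top8.npz")
# inner/outer edges of left, right ends now, in 4x crop coordinates
pre=src.split("C=[")[0]
exec(pre,globals()) if False else None
E
cat > fin.py <<'E'
from h import *
c=Cam(np.load("top8.npz"));P=c.cloud()
G=cv2.GaussianBlur(cv2.cvtColor(c.im,cv2.COLOR_BGR2GRAY).astype(np.float32),(0,0),.6)
S=lambda p:np.array([170+(p[0]+.5)/4-.5,180+(p[1]+.5)/4-.5])
for n,a,b in (("L in",(142,205),(172,500)),("L out",(122,205),(150,500)),("R in",(575,155),(607,458)),("R out",(592,155),(626,458))):
    a,b=S(a),S(b);t=(b-a)/np.linalg.norm(b-a);m=np.array([-t[1],t[0]]);o=np.arange(-2,2.01,.1);Q=[]
    for f in np.linspace(.05,.95,60):
        q=(a+(b-a)*f+o[:,None]*m).astype(np.float32);v=cv2.remap(G,q[:,0][None],q[:,1][None],1)[0];Q.append(q[abs(np.gradient(v)).argmax()])
    p=c.ray(np.array(Q),.062)[:,:2].astype(np.float32);l=cv2.fitLine(p,cv2.DIST_HUBER,0,.001,.001).ravel()
    print(n,"deg vs board",(np.degrees(np.arctan2(l[1],l[0]))%180)-7.2258,"res mm",np.median(abs((p-l[2:])@[-l[1],l[0]]))*1000)
h=cv2.cvtColor(c.im,cv2.COLOR_BGR2HSV);w=(h[...,1]<30)&(h[...,2]>200);w[:255]=0;w[348:]=0;w[:,:390]=0;w[:,465:]=0
q=P[w];q=q[(q[:,2]<.03)];A=np.c_[q[:,:2],np.ones(len(q))];k=np.linalg.lstsq(A,q[:,2],rcond=None)[0];print("legs z",np.median(q[:,2]),"slope",k[:2],len(q), q[:,:2].min(0),q[:,:2].max(0))
E
python3 fin.py
```

```text
t=32.45 pos [ 0.44   -0.3448  0.2021] yaw 75.05 tilt [ 0.0053 -0.0041 -1.    ] q [-0.79  0.27  1.59  0.    1.28 -2.1 ] w 0.0449 F [-0.31  0.73 -0.48] M [ 0.01  -0.002 -0.036]
total dp units [0.0134 0.2841 0.7416]
L in deg vs board -0.15586376 res mm 0.37867483
L out deg vs board 1.3371749 res mm 2.579625
R in deg vs board -0.197052 res mm 0.4002163
R out deg vs board -0.25023746 res mm 0.72224855
legs z 0.01794395642318702 slope [0.24796334 0.5525123 ] 797 [ 0.21841935 -0.44880628] [ 0.53260501 -0.17702562]
```

View pics/top8.png

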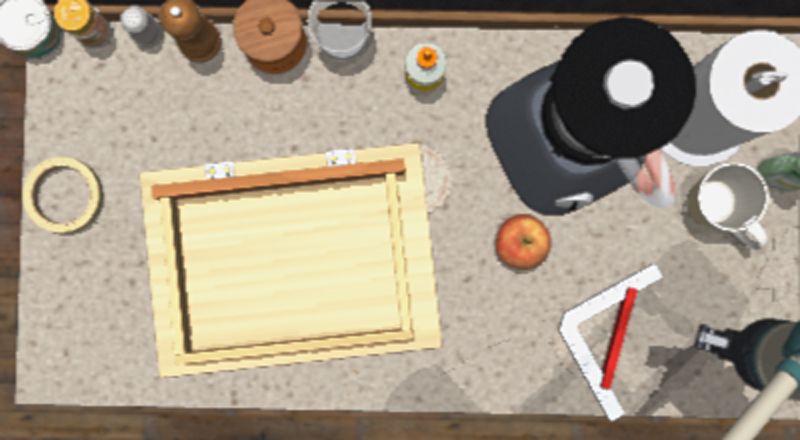

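```bash
python3 - <<'E'
from h import *
from rig import sign_off
c=Cam(np.load("top8.npz"));P=c.cloud();h=cv2.cvtColor(c.im,cv2.COLOR_BGR2HSV)
w=(h[...,1]<30)&(h[...,2]>200);w[:255]=0;w[348:]=0;w[:,:390]=0;w[:,455:]=0
q=P[w];q=q[(q[:,2]<.028)&(q[:,2]>.010)];A=np.c_[q[:,:2],np.ones(len(q))];k=np.linalg.lstsq(A,q[:,2],rcond=None)[0]
print(len(q),"slope",k[:2],"z range",np.percentile(q[:,2],[5,95]))
if np.hypot(*k[:2])<.035: print("signing off",sign_off())
E
```

```text
739 slope [0.00425769 0.00591301] z range [0.01357198 0.02328582]
the job is handed in; nothing more can be done
signing off None
```

I squared the drawer box's far left corner with the metal square and laid the square flat on the bare worktop, right of the board. I handed the job in at about 32.5 s of the 72 s allowed; no verdict is reported.

- **Approach:** I gripped the square by its red bar, carried it round the near side of the blender, and set it down in the box. It touched the front at a few mm/s, then turned the left end in with about 5–7 N.
- **Pressing:** I pressed both ways for over two seconds. The wrist force read between 9.5 and 12 N each way, slightly below the 12 N asked for on most readings. Those readings come once per second, so I did not see any peaks between them. After that I backed off diagonally and lifted out.

**Last checks:**

| Check | Result | Limit |
|---|---|---|
| Left end, inner edge, against the board | -0.16° (was about 6.3° racked) | 0.69° |
| Right end, which turns with the left | about -0.2° | – |
| Square's legs, top height | 17.9 mm (18 mm nominal) | – |
| Square's slope | under 0.01 rad | 0.05 rad |
| Glue, tape and mug | no visible movement in the last picture | 20 mm |

**Checks that failed or disagreed:**
- The left end's outer edge gave +1.3°, but with 2.6 mm scatter, so I discarded it as a bad edge pick.
- The first slope fit of the square was spoiled by background points; I repeated it with those filtered out.
- During the press the tool leaned up to 0.026 rad, and I corrected it while still pressing.
- Tool yaw sat at -0.3° when the square was against the front. I took this as a small offset in the grip and let the contact align it.

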